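Move the row of drug vials to the clean rack in the same order

ROBOT

A 6-joint arm with a two-finger parallel gripper is mounted at the origin on a cart in front of the work surface, level with it; the furniture and walls round the work are solid. World frame = base frame: x ahead of the robot, y to its left, z up, the work surface at z = 0. Lengths are in mm, angles in rad, forces in N, time in s.
With the tool pointing down it reaches from about 275 to 750 mm from the base axis. Payload 10.2 kg.
Tool frame: the origin (TCP) lies at the centre of the arm's flange, where the gripper is bolted on; the fingertips stand 173 mm ahead of it and the grasp point (between the pads) lies 155 mm ahead of it; z points along the fingers, y is the line along which they close (so a half turn about z gives the same grasp; the last joint's range is limited). The gripper opens to 85 mm and grips with 20 to 120 N. Pads are 22 mm wide; open, the fingers measure 114 mm over their backs; the gripper's body (76 mm by 85 mm) begins 54 mm behind the grasp point. The pads swing forward as they close: fully open they stand 13 mm farther back than shut.
Start: joints at [1.063, 0.313, 1.498, -0, 1.331, -0.223], TCP at [147.52, 503.855, 404.694] pointing down, gripper open.
Joint ranges: [-2.94, 2.94], [-0.97, 2.17], [0.19, 2.56], [-1.23, 4.37], [0.02, 3.11], [-2.88, 2.88]. Speed limits (rad/s): [2.39, 2.39, 3.01, 3.14, 3.14, 3.14].

INTERFACE

Orientations are given as a unit quaternion [w, x, y, z].
In Python, from rig import ctrl gives the robot as it stands.
- The arm moves only by the shell command python3 steer.py 'ROWS' [OPENING] [FORCE]. ROWS is a JSON list of rows, 1 to 8 of them, each an object with the fields tx, ty, tz (the shift in units of 5 mm), drx, dry, drz (a rotation vector in rad); a field left out counts as zero; each row is the pose to reach, as a shift and turn from the pose commanded when the command began, along the tool's axes at that moment; what a row does not reach only later rows make up. A row lasts 1/10 s, in which the tool goes at most 50 mm and 0.15 rad, less where a joint would pass 70% of its speed; a pose out of reach is approached as far as the arm can. OPENING is the opening from 0.0 (shut) to 1.0 (fully open), set as the command begins (- or left out keeps the last). The fingers move at their own pace and stop on an object; FORCE is the grip in N (left out, the last holds). Time passes only in rows, so rows that do not move let the fingers close. It prints the time, the measured TCP pose, the force, the opening and the grip force at its end. Input that does not fit is refused with a message, and nothing moves.
- ctrl.sense(): the state, without advancing time (a new reading comes with each control period).
- ctrl.capture(name): name is "scene" or "top"; returns the picture (384x512x3 uint8, red, green, blue); there is no depth.
- ctrl.calibration(name): a dict with "fx", "fy", "cx", "cy" (pixels), "position" and "attitude" of the camera in the world. Camera axes: x right, y down, z forward; pixel columns grow to the right and rows downward; lengths in mm; the calibration is good to about 2 mm. A picture is of the moment at which its call begins. calibration takes no time and is no camera call.
- ctrl.finish_job(): hands the job in; it is judged then, once.
The state is a dict: "time_s": time; "joints": joint angles; "dq": joint speeds; "tau": joint torques, N m; "eef_pos": TCP position; "ee_rot": TCP orientation; "force": force on the tool from outside, world axes, zero at the start; "wrist_torque": the same for the moment, N m; "grip_width": opening from 0.0 (shut) to 1.0 (fully open); "grip_force": force on a finger pad.
Only numpy, scipy, OpenCV 4.12 (cv2) and the standard library are available. Lean on these libraries where they do the work, as an engineer would, in place of code of your own. Each camera call takes 0.05 s, during which the arm holds its last target. There are 200 camera calls.

TASK

The old white vial rack has to go for cleaning: move its four medicine vials over to the empty pale blue rack in the same order, counted in both racks from the end with the red tab, because the label clips will be moved across afterwards and must still name the right drug. The vials are glass: keep them upright, set each one down in its cell rather than dropping it, and leave every vial standing in its own cell, untouched.

Things in the scene. Friction and masses are not known exactly. Their poses are not given: they have to be found in the camera images.
- vial_red: Amber glass, red cap: glass medicine vial, 24 mm diameter, 46 mm tall, about 20 g; the straight body runs from its underside to 28 mm up, then it narrows to the neck and cap; origin at the centre of its underside, z up the axis. Starts standing in a cell of the old rack, behind the red label clip.
- vial_blue: Clear white-looking glass with a blue band, blue cap: glass medicine vial, 24 mm diameter, 46 mm tall, about 20 g; the straight body runs from its underside to 28 mm up, then it narrows to the neck and cap; origin at the centre of its underside, z up the axis. Starts standing in a cell of the old rack, behind the blue label clip.
- vial_green: Amber glass with a green band, green cap: glass medicine vial, 24 mm diameter, 46 mm tall, about 20 g; the straight body runs from its underside to 28 mm up, then it narrows to the neck and cap; origin at the centre of its underside, z up the axis. Starts standing in a cell of the old rack, behind the green label clip.
- vial_yellow: Amber glass with a yellow band, yellow cap: glass medicine vial, 24 mm diameter, 46 mm tall, about 20 g; the straight body runs from its underside to 28 mm up, then it narrows to the neck and cap; origin at the centre of its underside, z up the axis. Starts standing in a cell of the old rack, behind the yellow label clip.
- old_rack: Old rack, white, label clips on its -x wall, 185 x 48 mm, fixed. A row of four open cells 40 x 40 mm, 44 mm apart; walls 4 mm thick, their top 14 mm and the cell floor 3 mm above the surface. Origin: centre of its underside. y runs along the row to the end with the upright red tab (34 mm tall): cell 1, by the tab, is centred at y = +66 mm, then +22, -22, -66 (cell 4), all at x = 0.
- new_rack: New rack, pale blue, empty, turned any way, 185 x 48 mm, fixed. A row of four open cells 40 x 40 mm, 44 mm apart; walls 4 mm thick, their top 14 mm and the cell floor 3 mm above the surface. Origin: centre of its underside. y runs along the row to the end with the upright red tab (34 mm tall): cell 1, by the tab, is centred at y = +66 mm, then +22, -22, -66 (cell 4), all at x = 0.
- clip_red: Label clip with a red card, 32 x 24 mm, at most 17 mm above the surface, fixed on the -x wall of the old rack in front of the cell where the red-capped vial starts. Origin: middle of the wall's top edge, 14 mm above the surface, 22 mm from the cell's centre towards the old rack's -x; axes as the old rack's.
- clip_blue: Label clip with a blue card, 32 x 24 mm, at most 17 mm above the surface, fixed on the -x wall of the old rack in front of the cell where the blue-capped vial starts. Origin: middle of the wall's top edge, 14 mm above the surface, 22 mm from the cell's centre towards the old rack's -x; axes as the old rack's.
- clip_green: Label clip with a green card, 32 x 24 mm, at most 17 mm above the surface, fixed on the -x wall of the old rack in front of the cell where the green-capped vial starts. Origin: middle of the wall's top edge, 14 mm above the surface, 22 mm from the cell's centre towards the old rack's -x; axes as the old rack's.
- clip_yellow: Label clip with a yellow card, 32 x 24 mm, at most 17 mm above the surface, fixed on the -x wall of the old rack in front of the cell where the yellow-capped vial starts. Origin: middle of the wall's top edge, 14 mm above the surface, 22 mm from the cell's centre towards the old rack's -x; axes as the old rack's.

How it is judged:
By the outcome, as a careful person would: the job done as asked, in the order asked, and still so for the second after the job is handed in, with the robot touching nothing.
It also fails if it takes over 106 s, if anything falls off the work surface, if the arm or the gripper's body presses on something with over 40 N, if the wrist force passes 120 N, or if a joint passes its speed limit or range.

## Working session

There is one attempt and no reset: what is moved stays moved. The work goes in short steps, Python scripts to look and compute and a shell command to move; the robot and the scene stay as the last step left them, time stands still between calls to the robot, and variables do not carry over. Pictures are saved under pics/ and viewed, at most 14 in all, crops included, and the job is handed in when it is done.

```bash
ls; mkdir -p pics
python3 - <<'E'
from rig import ctrl
import cv2
for n in("scene","top"):
    cv2.imwrite(f"pics/{n}0.png",ctrl.capture(n)[:,:,::-1]); print(ctrl.calibration(n))
print(ctrl.sense())
E
```

```text
pics
rig.py
steer.py
{'fx': 372.7766951655999, 'fy': 372.7766951655999, 'cx': 260.6442410155452, 'cy': 190.44703923505492, 'position': array([ 232.08582005, -510.99239128,  659.62182682]), 'attitude': array([-0.37678811,  0.89671037, -0.21674022,  0.08345604])}
{'fx': 461.3483269672586, 'fy': 461.3483269672586, 'cx': 249.39533156324927, 'cy': 185.90145859795427, 'position': array([ 377.89434387,   30.25170887, 1069.10453004]), 'attitude': array([ 0.04945333, -0.70293099,  0.70874967, -0.03341113])}
{'time_s': 0.1, 'joints': array([ 1.06260503e+00,  3.13388180e-01,  1.49835730e+00,  2.23525437e-05,
        1.33100670e+00, -2.23372087e-01]), 'dq': array([-0.00097203, -0.00022257, -0.00168489,  0.00043774,  0.00025612,
       -0.00095926]), 'tau': array([ 2.54183877e-03, -4.12901652e+01, -2.60141033e+01, -1.01943131e-04,
        3.08480143e-03, -2.25271782e-05]), 'eef_pos': array([147.49558307, 503.82000447, 404.19662615]), 'ee_rot': array([-2.17506088e-04,  1.41931345e-01,  9.89876334e-01, -5.37525809e-04]), 'force': array([0.23184052, 0.48097666, 0.19829512]), 'wrist_torque': array([ 0.03968635, -0.00661392,  0.02101155]), 'grip_force': 0.0, 'grip_width': 0.9989889298820183}
```

View pics/scene0.png

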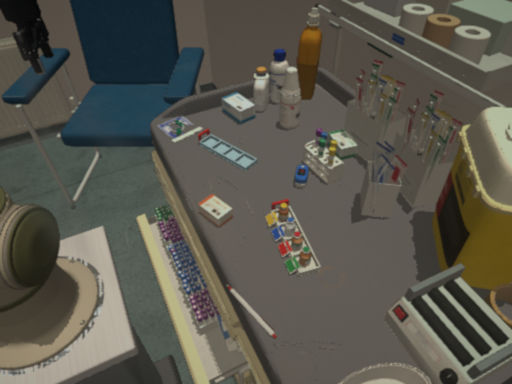

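View pics/top0.png

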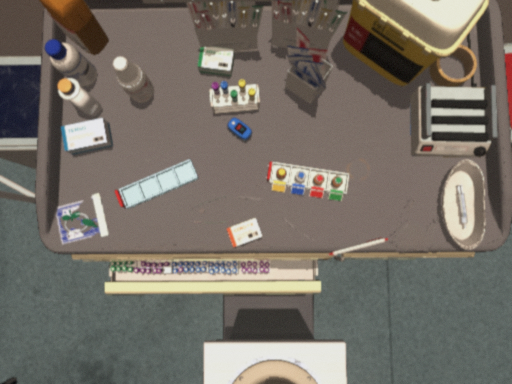

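The top view shows the old rack around (309,181) with its red tab at the left end (269,172). From the tab the caps run yellow (281,174), blue (300,177), red (318,180), green (337,182). The new rack is around (157,183), with its tab at the lower-left end (119,197). I'll zoom in to get accurate corners.

```bash
cat > h.py <<'E'
import numpy as np
from rig import ctrl
from scipy.spatial.transform import Rotation as R
def Rq(q): return R.from_quat([q[1],q[2],q[3],q[0]])
def proj(P,n="top"):
    c=ctrl.calibration(n); p=Rq(c["attitude"]).inv().apply(np.atleast_2d(P)-c["position"])
    return np.c_[c["fx"]*p[:,0]/p[:,2]+c["cx"],c["fy"]*p[:,1]/p[:,2]+c["cy"]]
def back(uv,z,n="top"):
    c=ctrl.calibration(n); uv=np.atleast_2d(uv)
    d=Rq(c["attitude"]).apply(np.c_[(uv[:,0]-c["cx"])/c["fx"],(uv[:,1]-c["cy"])/c["fy"],np.ones(len(uv))])
    return c["position"]+d*((z-c["position"][2])/d[:,2])[:,None]
E
python3 - <<'E'
from h import *
import cv2
im=cv2.imread("pics/top0.png"); sc=cv2.imread("pics/scene0.png")
a=cv2.resize(im[150:215,105:205],(800,520),interpolation=cv2.INTER_CUBIC)
b=cv2.resize(im[150:215,258:358],(800,520),interpolation=cv2.INTER_CUBIC)
cv2.imwrite("pics/a.png",a);cv2.imwrite("pics/b.png",b)
c=cv2.resize(sc[190:280,255:330],(500,600),interpolation=cv2.INTER_CUBIC);cv2.imwrite("pics/c.png",c)
print(back([[119,197],[157,183],[269,172],[309,181],[281,174]],14))
E
```

```text
[[479.36377163 355.53616411  14.        ]
 [511.12587854 267.78786467  14.        ]
 [534.19192432   8.29895867  14.        ]
 [512.33376007 -83.35685141  14.        ]
 [529.24499195 -19.30523759  14.        ]]
```

View pics/a.png

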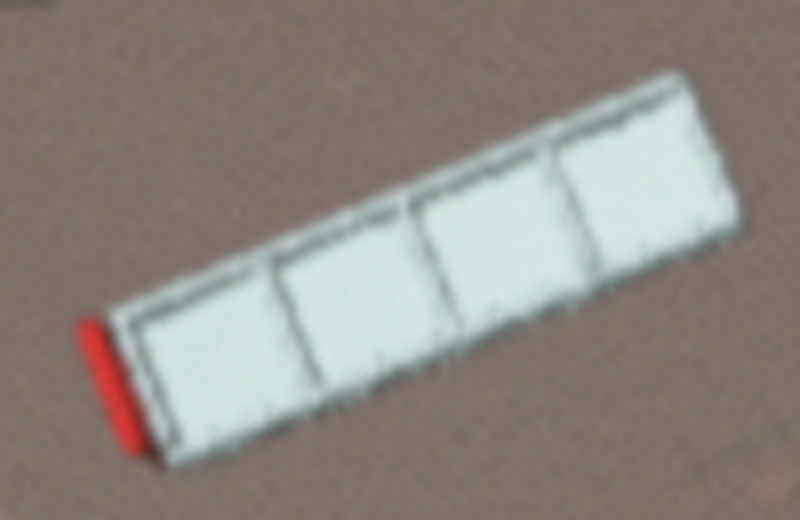

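View pics/b.png

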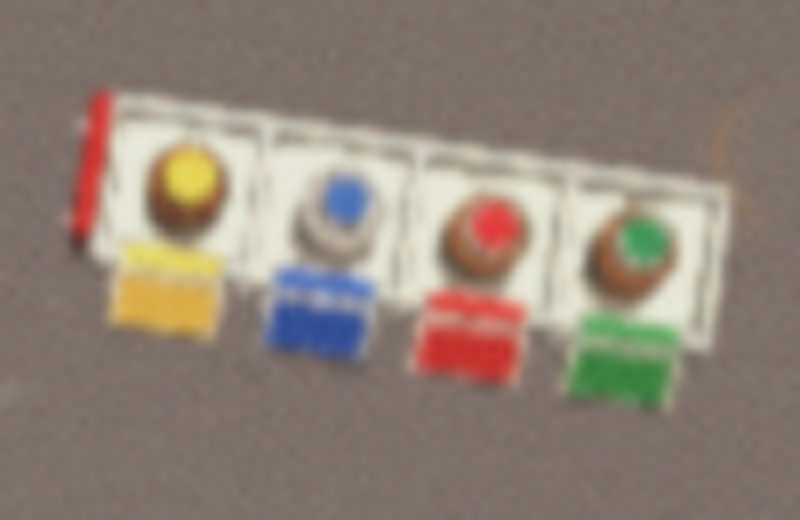

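View pics/c.png

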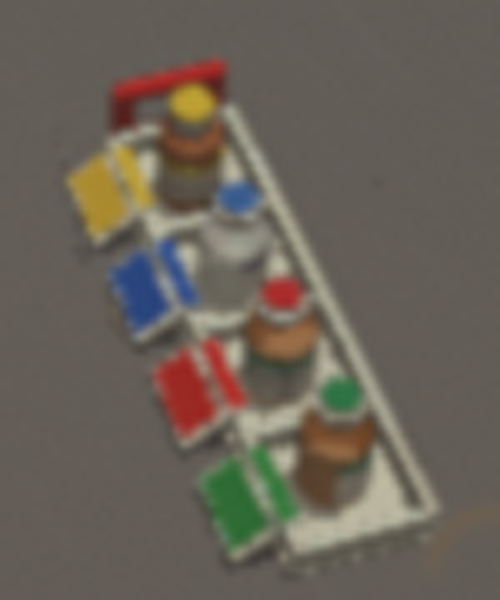

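Clips match the vials, so the order from the tab is yellow, blue, red, green. Next I'll measure the vial positions (caps, both cameras) and fit the rack poses.

```bash
cat > meas.py <<'E'
from h import *
import cv2
from scipy.optimize import minimize
from scipy.spatial import ConvexHull
def rackpts(x,y,a,zs=(0,14)):
    c=np.array([[sx*24,sy*92.5,z] for z in zs for sx in(-1,1) for sy in(-1,1)])
    return R.from_euler('z',a).apply(c)+[x,y,0]
def fit(mask,x0,n):
    m=cv2.resize(mask.astype(np.uint8)*255,None,fx=4,fy=4,interpolation=cv2.INTER_LINEAR)>127
    def cost(p):
        q=(proj(rackpts(*p),n)+.5)*4-.5; r=np.zeros(m.shape,np.uint8)
        cv2.fillPoly(r,[np.round(cv2.convexHull(q.astype(np.float32))*16).astype(np.int32)],1,shift=4)
        return -(m&(r>0)).sum()/(m|(r>0)).sum()
    s=np.array([x0]+[np.array(x0)+d for d in([8,0,0],[0,8,0],[0,0,.08])])
    return minimize(cost,x0,method="Nelder-Mead",options=dict(initial_simplex=s,xatol=.05,fatol=1e-5))
E
python3 - <<'E'
from meas import *
o=lambda u,v:(105+(u+.5)/8-.5,150+(v+.5)/8-.5)
p=back([o(110,305),o(680,70)],14); d=p[0]-p[1]; print("new rim",p,np.hypot(*d[:2]))
for n in("top","scene"):
    im=cv2.imread(f"pics/{n}0.png").astype(int); b,g,r=im[...,0],im[...,1],im[...,2]
    uv=proj([[511,268,7]],n)[0].astype(int)
    m=(b-r>4)&(g>120); roi=np.zeros_like(m); k=45
    roi[uv[1]-k:uv[1]+k,uv[0]-k:uv[0]+k]=1; m=cv2.morphologyEx((m&roi).astype(np.uint8),cv2.MORPH_CLOSE,np.ones((3,3)))
    f=fit(m,[511,268,np.arctan2(-d[0],d[1])],n); print(n,m.sum(),f.x,f.fun)
    hsv=cv2.cvtColor(im.astype(np.uint8),cv2.COLOR_BGR2HSV)
    for nm,hue,c in(("y",25,(281,174)),("b",108,(301,175)),("r",178,(319,178)),("g",75,(338,180))):
        P=back([c],49)[0]; q=proj([P],n)[0].astype(int); k=6 if n=="scene" else 5
        s=hsv[q[1]-k:q[1]+k+1,q[0]-k:q[0]+k+1].astype(int)
        dh=np.abs((s[...,0]-hue+90)%180-90); mm=((dh<9)&(s[...,1]>130)&(s[...,2]>90)).astype(np.uint8)
        N,L,st,cen=cv2.connectedComponentsWithStats(mm)
        if N<2: print(nm,"none",s[k-1:k+2,k-1:k+2].tolist()); continue
        i=1+np.argmin(np.hypot(*(cen[1:]-k).T)); print(nm,st[i,4],back(cen[i]+q-k,47,n)[0].round(1), np.round(cen[i]+q-k,1))
o=lambda u,v:(258+(u+.5)/8-.5,150+(v+.5)/8-.5)
p=back([o(112,92),o(730,185)],14);d=p[0]-p[1];print("old rim",p,np.hypot(*d[:2]),np.arctan2(-d[0],d[1]))
e=p.mean(0)-24*np.array([d[1],-d[0],0])/np.hypot(*d[:2]);print("old ctr",e)
E
```

```text
new rim [[501.05550257 357.71226111  14.        ]
 [568.27781315 192.61166671  14.        ]] 178.26117163305787
top 1660 [5.11494802e+02 2.65960283e+02 3.95480848e-01] -0.9422644338915271
y 42 [529.5 -18.   47. ] [281.1 171.8]
b 7 [522.4 -62.3  47. ] [301.  174.7]
r 27 [ 514.9 -103.3   47. ] [319.5 177.9]
g 6 [ 510.9 -144.2   47. ] [338.  179.5]
scene 727 [5.15445211e+02 2.67715018e+02 3.41410982e-01] -0.7124693429714728
y 30 [529.4 -18.1  47. ] [283.3 205. ]
b 9 [522.2 -61.8  47. ] [290.3 219.1]
r 20 [ 514.6 -102.7   47. ] [297.  233.5]
g 10 [ 509.9 -145.1   47. ] [305.8 249. ]
old rim [[ 559.72022848    2.06679915   14.        ]
 [ 530.70201532 -175.07887642   14.        ]] 179.50667694554977 -0.16236782726824267
old ctr [521.52678722 -82.62631044  14.        ]
```

```bash
sed -i 's/sy\*92.5/sy*90/' meas.py
python3 - <<'E'
from meas import *
T=[]
for n in("top","scene"):
    im=cv2.imread(f"pics/{n}0.png").astype(int); b,g,r=im[...,0],im[...,1],im[...,2]
    roi=np.zeros(b.shape,np.uint8); 
    cv2.fillConvexPoly(roi,cv2.convexHull(proj(rackpts(511,267,.39),n).astype(np.int32)),1); roi=cv2.dilate(roi,np.ones((9,9)))
    m=((b-r>0)&(roi>0)&(g>85)).astype(np.uint8); m=cv2.morphologyEx(m,cv2.MORPH_CLOSE,np.ones((3,3)))
    f=fit(m,[511,267,.39],n); print(n,m.sum(),f.x,f.fun)
    ov=im.astype(np.uint8).copy(); ov=cv2.resize(ov,None,fx=6,fy=6,interpolation=cv2.INTER_CUBIC)
    x,y,a=f.x
    C=R.from_euler('z',a).apply([[0,s,3] for s in(66,22,-22,-66)])+[x,y,0]; print(C.round(1).tolist())
    q=(proj(rackpts(x,y,a,(14,)),n)+.5)*6; cv2.polylines(ov,[q[[0,1,3,2]].astype(np.int32)],True,(0,0,255),1)
    for c in (proj(C,n)+.5)*6: cv2.circle(ov,tuple(c.astype(int)),4,(0,0,255),-1)
    u,v=((proj([[x,y,0]],n)[0])*6).astype(int); T.append(ov[v-200:v+200,u-330:u+330])
cv2.imwrite("pics/d.png",cv2.resize(np.vstack(T),(495,600)))
E
```

```text
top 1701 [5.11513323e+02 2.65463933e+02 3.97111684e-01] -0.9716698545598903
[[486.0, 326.3, 3.0], [503.0, 285.8, 3.0], [520.0, 245.2, 3.0], [537.0, 204.6, 3.0]]
scene 914 [5.09767615e+02 2.67602515e+02 3.97886815e-01] -0.9516908212560387
[[484.2, 328.4, 3.0], [501.2, 287.9, 3.0], [518.3, 247.3, 3.0], [535.3, 206.8, 3.0]]
```

View pics/d.png

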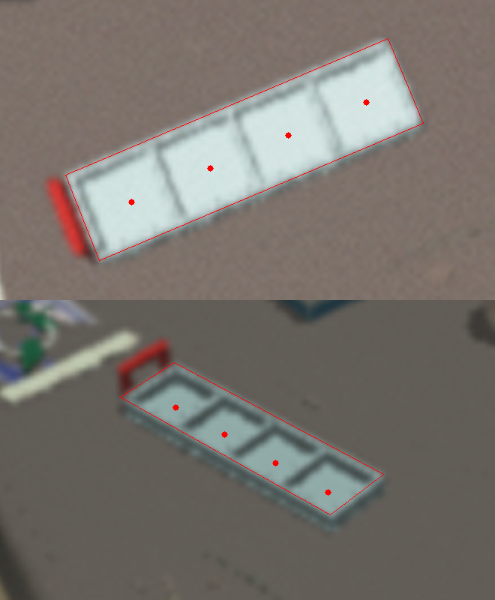

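```bash
cat > to.py <<'E'
import sys
from h import *
def plan(x,y,z,a,s=None):
    s=s or ctrl.sense(); r=Rq(s["ee_rot"])
    Y=np.array([np.cos(a),np.sin(a),0]); Y=Y if Y@r.apply([0,1,0])>0 else -Y; Z=np.array([0,0,-1])
    t=R.from_matrix(np.c_[np.cross(Y,Z),Y,Z])
    return np.r_[r.inv().apply(np.array([x,y,z])-s["eef_pos"]).round(1),(r.inv()*t).as_rotvec().round(3)]
if __name__=="__main__":
    s=ctrl.sense(); print("at",s["eef_pos"].round(1),s["time_s"],"joints",s["joints"].round(2)); print(plan(*map(float,sys.argv[1:5])).tolist())
E
python3 to.py 529.5 -18 300 -0.16
```

```text
at [147.5 503.8 404.2] 0.1 joints [ 1.06  0.31  1.5   0.    1.33 -0.22]
[-513.3, -393.3, 104.5, -0.001, 0.001, 1.446]
```
Yaw choose sign: rotating 1.446 total around tool z; j1 goes from 1.06 to ~0 (−1.1); j6 changes little?. World yaw change = -1.446 (rz tool = +1.446 → world −). Alternatively +1.7. j1 change -1.1, so j6 changes ~0.35. Good. And to new rack: yaw .397, j1 to .6. good.

The rows are not in the units I measure in: shifts go in units of 5 mm. I convert before sending: 50 mm is 10, 10 mm is 2.

```bash
python3 steer.py '[{"tx":-11, "ty":-8.4, "tz":1, "drz":0.15}, {"tx":-20, "ty":-15.4, "tz":2, "drz":0.29}, {"tx":-28, "ty":-21.4, "tz":4, "drz":0.43}, {"tx":-36, "ty":-27.6, "tz":6, "drz":0.57}, {"tx":-44, "ty":-33.6, "tz":8, "drz":0.71}, {"tx":-52, "ty":-39.8, "tz":10, "drz":0.85}, {"tx":-60, "ty":-46, "tz":12, "drz":0.99}, {"tx":-68, "ty":-52, "tz":14, "drz":1.13}]' 0.65 25; python3 to.py 529.5 -18 300 -0.16
```

```text
time_s: 0.9
eef_pos: [381.5, 183.9, 341.0]
ee_rot: [-0.0, 0.652, 0.758, 0.0]
force: [0.2, 0.5, 0.3]
grip_width: 0.645
grip_force: 0.0
at [381.5 183.9 341. ] 0.9 joints [0.17 0.16 1.88 0.   1.11 0.02]
[-221.8, 116.1, 41.0, 0.0, -0.0, 0.31]
```

To row units: -222 mm is -44.4, -185 mm is -37.

```bash
python3 steer.py '[{"tx":-7.4, "ty":3.8, "tz":1.4, "drz":0.05}, {"tx":-14.8, "ty":7.8, "tz":2.8, "drz":0.1}, {"tx":-22.2, "ty":11.6, "tz":4.2, "drz":0.16}, {"tx":-29.6, "ty":15.4, "tz":5.6, "drz":0.21}, {"tx":-37, "ty":19.4, "tz":7, "drz":0.26}, {"tx":-44.4, "ty":23.2, "tz":8.2, "drz":0.31}, {"tx":-44.4, "ty":23.2, "tz":8.2, "drz":0.31}, {"tx":-44.4, "ty":23.2, "tz":8.2, "drz":0.31}]'; python3 to.py 529.5 -18 192.3 -0.16
python3 - <<'E'
from h import *
import cv2
a=ctrl.capture("top")[130:230,250:360,::-1]; b=ctrl.capture("scene")[150:290,235:345,::-1]
cv2.imwrite("pics/e.png",np.hstack([cv2.resize(a,(400,510)),cv2.resize(b,(400,510))]))
E
```

```text
time_s: 1.7
eef_pos: [529.9, -16.0, 299.7]
ee_rot: [-0.001, 0.76, 0.65, -0.0]
force: [-0.2, -0.2, 0.0]
grip_width: 0.648
grip_force: 0.0
at [529.9 -16.  299.7] 1.7 joints [-0.25  0.43  1.62  0.    1.09 -0.1 ]
[-2.1, 0.1, 107.4, -0.002, -0.0, 0.005]
```

View pics/e.png

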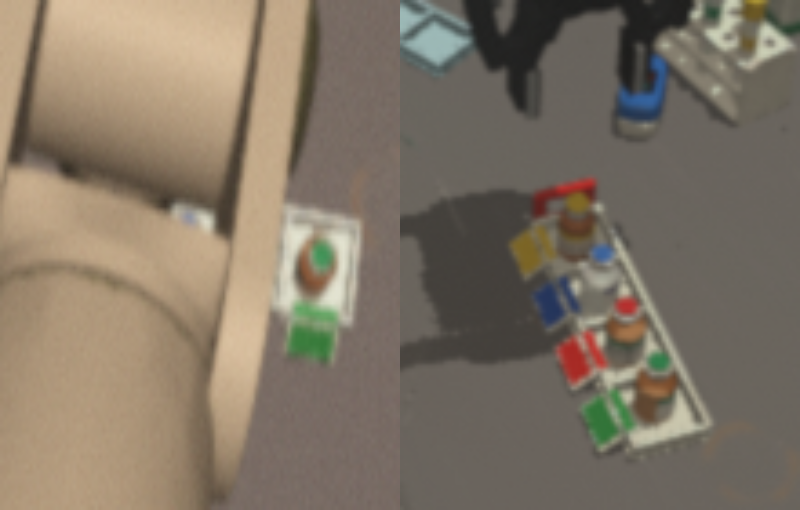

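To row units: 18 mm is 3.6, -2 mm is -0.4.

```bash
python3 steer.py '[{"tx":-0.4, "tz":3.6, "drz":0.005}, {"tx":-0.4, "tz":7.2, "drz":0.005}, {"tx":-0.4, "tz":10.8, "drz":0.005}, {"tx":-0.4, "tz":14.4, "drz":0.005}, {"tx":-0.4, "tz":17.6, "drz":0.005}, {"tx":-0.4, "tz":20, "drz":0.005}, {"tx":-0.4, "tz":21.4, "drz":0.005}, {"tx":-0.4, "tz":21.4, "drz":0.005}]'; python3 to.py 529.5 -18 192.3 -0.16
python3 - <<'E'
from h import *
import cv2
b=ctrl.capture("scene")[170:280,245:345,::-1]
cv2.imwrite("pics/f.png",cv2.resize(b,(545,600),interpolation=cv2.INTER_CUBIC))
E
```

```text
time_s: 2.6
eef_pos: [529.4, -17.1, 193.0]
ee_rot: [-0.0, 0.761, 0.649, -0.0]
force: [-0.2, -0.7, 0.7]
grip_width: 0.646
grip_force: 0.0
at [529.4 -17.1 193. ] 2.6 joints [-0.25  0.59  1.7  -0.    0.85 -0.1 ]
[-0.9, 0.3, 0.7, -0.001, -0.0, 0.002]
```

View pics/f.png

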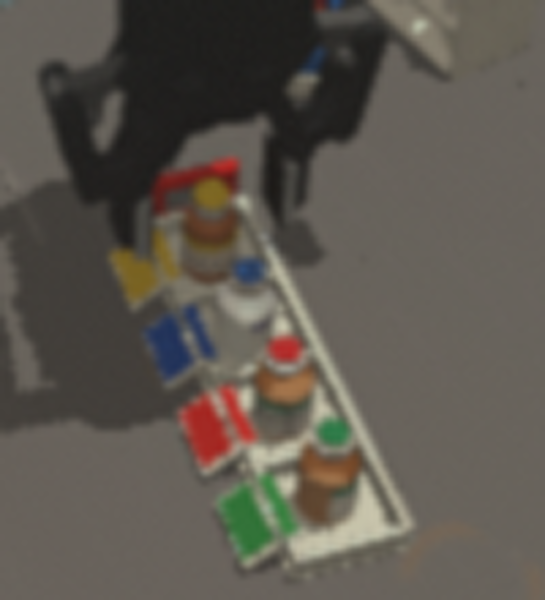

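The fingers straddle the yellow vial, one either side at about (130,230) and (280,205) in the crop. I'll close, then lift a little.

To row units: -0.9 mm is -0.18, 0.5 mm is 0.1.

```bash
python3 steer.py '[{"tx":-0.18, "tz":0.1}, {"tx":-0.18, "tz":0.1}, {"tx":-0.18, "tz":0.1}, {"tx":-0.18, "tz":0.1}, {"tx":-0.18, "tz":0.1}, {"tx":-0.18, "tz":0.1}, {"tx":-0.18, "tz":0.1}, {"tx":-0.18, "tz":0.1}]' 0.0 25; python3 to.py 529.5 -18 192.3 -0.16; python3 steer.py '[{"tz":-0.8}, {"tz":-2}, {"tz":-4}, {"tz":-7}, {"tz":-10}, {"tz":-12}, {"tz":-13}, {"tz":-13}]';python3 to.py 485 327.3 258 0.397
python3 - <<'E'
from h import *
import cv2
b=ctrl.capture("scene")[140:280,225:345,::-1]
cv2.imwrite("pics/g.png",cv2.resize(b,(514,600),interpolation=cv2.INTER_CUBIC))
E
```

```text
time_s: 3.45
eef_pos: [529.6, -18.4, 193.5]
ee_rot: [0.0, 0.761, 0.649, 0.0]
force: [-1.6, 0.1, 6.1]
grip_width: 0.263
grip_force: 24.6
at [529.6 -18.4 193.5] 3.45 joints [-0.26  0.59  1.7  -0.    0.85 -0.1 ]
[0.4, -0.2, 1.2, 0.001, 0.0, 0.001]
time_s: 4.25
eef_pos: [529.5, -18.4, 258.4]
ee_rot: [0.0, 0.761, 0.649, 0.0]
force: [0.1, -0.5, -1.2]
grip_width: 0.258
grip_force: 24.6
at [529.5 -18.4 258.4] 4.25 joints [-0.26  0.49  1.66  0.    0.99 -0.1 ]
[334.3, -98.7, 0.3, 0.001, 0.0, -0.556]
```

View pics/g.png

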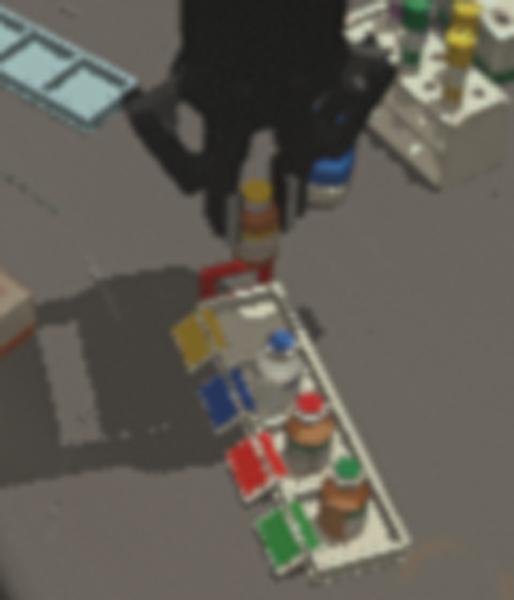

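Yellow is held upright and clear at (258,215) in the crop. There was a 6 N upward push while closing, so I'll grasp the rest 1.5 mm higher.

To row units: 190 mm is 38, -4 mm is -0.8.

```bash
python3 steer.py '[{"tx":3, "ty":-0.8, "drz":-0.03}, {"tx":9, "ty":-2.6, "drz":-0.08}, {"tx":18, "ty":-5.4, "drz":-0.15}, {"tx":28, "ty":-8.2, "drz":-0.23}, {"tx":38, "ty":-11.2, "drz":-0.32}, {"tx":48, "ty":-14.2, "drz":-0.4}, {"tx":58, "ty":-17.2, "drz":-0.48}, {"tx":64, "ty":-19, "drz":-0.53}]'; python3 to.py 485 327.3 258 0.397
```

```text
time_s: 5.1
eef_pos: [484.7, 316.0, 257.3]
ee_rot: [-0.0, 0.562, 0.827, -0.0]
force: [0.1, 0.8, -1.6]
grip_width: 0.263
grip_force: 24.6
at [484.7 316.  257.3] 5.1 joints [ 0.38  0.58  1.51  0.    1.06 -0.  ]
[10.4, 4.5, -0.8, -0.001, -0.0, -0.02]
```

```bash
python3 steer.py '[{"tx":1.2, "ty":0.4, "drz":-0.01}, {"tx":2.2, "ty":1, "drz":-0.02}, {"tx":2.2, "ty":1, "drz":-0.02}, {"tx":2.2, "ty":1, "drz":-0.02}]'; python3 to.py 485 327.3 194 0.397
```

```text
time_s: 5.5
eef_pos: [487.3, 323.9, 257.7]
ee_rot: [-0.0, 0.557, 0.831, -0.0]
force: [-1.2, 0.5, -0.6]
grip_width: 0.264
grip_force: 24.6
at [487.3 323.9 257.7] 5.5 joints [ 0.39  0.59  1.49 -0.    1.07 -0.  ]
[4.0, -0.7, 63.7, -0.001, 0.0, -0.007]
```

To row units: 4 mm is 0.8, -0.7 mm is -0.14.

```bash
python3 steer.py '[{"tx":0.8, "ty":-0.14, "tz":1.6, "drz":-0.007}, {"tx":0.8, "ty":-0.14, "tz":4, "drz":-0.007}, {"tx":0.8, "ty":-0.14, "tz":6.8, "drz":-0.007}, {"tx":0.8, "ty":-0.14, "tz":9.2, "drz":-0.007}, {"tx":0.8, "ty":-0.14, "tz":10.8, "drz":-0.007}, {"tx":0.8, "ty":-0.14, "tz":11.8, "drz":-0.007}, {"tx":0.8, "ty":-0.14, "tz":12.2, "drz":-0.007}, {"tx":0.8, "ty":-0.14, "tz":12.2, "drz":-0.007}]'; python3 to.py 485 327.3 193.5 0.397
```

```text
time_s: 6.3
eef_pos: [484.9, 328.2, 196.8]
ee_rot: [0.0, 0.553, 0.833, 0.0]
force: [-0.6, 0.0, -0.3]
grip_width: 0.261
grip_force: 24.6
at [484.9 328.2 196.8] 6.3 joints [ 0.39  0.68  1.52  0.    0.94 -0.  ]
[-0.8, -0.2, 3.3, 0.0, -0.0, 0.001]
```

```bash
python3 steer.py '[{"tz":0.16}, {"tz":0.32}, {"tz":0.46}, {"tz":0.6}, {"tz":0.66}, {"tz":0.66}]'; python3 to.py 485 327.3 193.5 0.397
```

```text
time_s: 6.9
eef_pos: [484.8, 328.1, 193.6]
ee_rot: [0.0, 0.553, 0.833, 0.0]
force: [0.5, -0.1, 0.3]
grip_width: 0.264
grip_force: 24.6
at [484.8 328.1 193.6] 6.9 joints [ 0.39  0.68  1.52 -0.    0.94 -0.  ]
[-0.8, -0.2, 0.1, 0.0, 0.0, 0.001]
```

To row units: 0.3 mm is 0.06, 0.6 mm is 0.12.

```bash
python3 steer.py '[{"tz":0.06}, {"tz":0.12}, {"tz":0.12}]'; python3 steer.py '[{"tz":0.06}, {"tz":0.12}, {"tz":0.12}]' | grep -E "pos|force"
```

```text
time_s: 7.2
eef_pos: [484.8, 328.1, 193.5]
ee_rot: [0.0, 0.553, 0.833, 0.0]
force: [-1.8, -2.4, 6.5]
grip_width: 0.262
grip_force: 25.2
eef_pos: [484.9, 328.2, 193.5]
force: [-3.9, -2.6, 11.1]
grip_force: 25.6
```

Contact felt: the vial is on the cell floor. I'll back off the press slightly, open and rise.

```bash
python3 steer.py '[{"tz":-0.08}, {"tz":-0.16}]' | grep force;  python3 steer.py '[{}, {}, {}, {}, {}]' 0.65 | grep -E "force|width|pos"; python3 steer.py '[{"tz":-2}, {"tz":-5}, {"tz":-9}, {"tz":-13}, {"tz":-16}, {"tz":-17}]' | grep -E "time|force|pos"; python3 to.py 522.4 -62 280 -0.16
python3 - <<'E'
from h import *
import cv2
b=ctrl.capture("scene")[100:200,165:285,::-1]
cv2.imwrite("pics/i.png",cv2.resize(b,(600,500),interpolation=cv2.INTER_CUBIC))
E
```

```text
force: [-0.9, -1.1, 2.7]
grip_force: 24.8
eef_pos: [484.8, 328.1, 193.1]
force: [0.4, 0.6, 0.8]
grip_width: 0.648
grip_force: 0.0
time_s: 8.8
eef_pos: [485.0, 328.2, 281.1]
force: [-0.8, 1.0, -0.3]
grip_force: 0.0
at [485.  328.2 281.1] 8.8 joints [ 0.4   0.56  1.46  0.    1.11 -0.  ]
[-374.2, -116.8, 0.6, 0.004, -0.001, 0.558]
```

View pics/i.png

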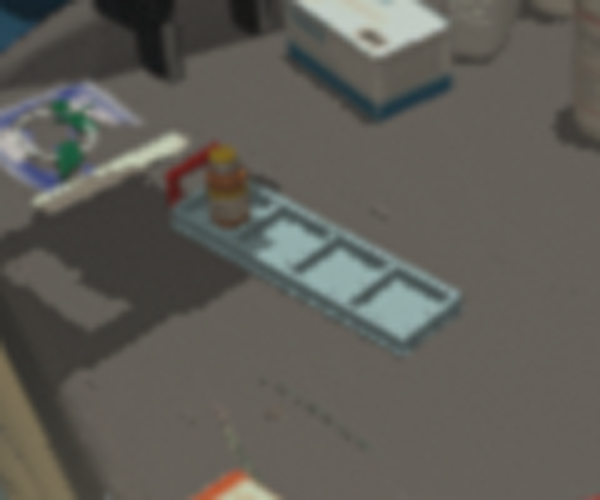

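Yellow stands upright in cell 1 of the new rack, at (228,190) in the crop. Blue is next.

To row units: -280 mm is -56, -374 mm is -74.8.

```bash
python3 steer.py '[{"tx":-8, "ty":-2.4, "drz":0.06}, {"tx":-17.6, "ty":-5.4, "drz":0.13}, {"tx":-27.2, "ty":-8.4, "drz":0.2}, {"tx":-36.8, "ty":-11.4, "drz":0.27}, {"tx":-46.4, "ty":-14.4, "drz":0.34}, {"tx":-56, "ty":-17.4, "drz":0.42}, {"tx":-65.6, "ty":-20.4, "drz":0.49}, {"tx":-74.8, "ty":-23.4, "drz":0.558}]' >/dev/null; python3 steer.py '[{}, {}]' >/dev/null; python3 to.py 522.4 -62 194.5 -0.16
```

```text
at [521.7 -62.7 277.8] 9.85 joints [-0.34  0.45  1.66  0.    1.03 -0.18]
[0.8, 0.6, 83.3, -0.001, -0.0, -0.002]
```

To row units: 82.5 mm is 16.5, 82 mm is 16.4.

```bash
python3 steer.py '[{"tx":0.16, "ty":0.12, "tz":3.6}, {"tx":0.16, "ty":0.12, "tz":7.2}, {"tx":0.16, "ty":0.12, "tz":10.8}, {"tx":0.16, "ty":0.12, "tz":13.6}, {"tx":0.16, "ty":0.12, "tz":15.6}, {"tx":0.16, "ty":0.12, "tz":16.4}, {"tx":0.16, "ty":0.12, "tz":16.5}, {"tx":0.16, "ty":0.12, "tz":16.5}]' | grep -E "pos|force"; python3 to.py 522.4 -62 194.5 -0.16
```

```text
eef_pos: [522.8, -61.0, 196.2]
force: [-0.4, -0.5, -0.4]
grip_force: 0.0
at [522.8 -61.  196.2] 10.65 joints [-0.34  0.58  1.71  0.    0.85 -0.18]
[-1.1, -0.2, 1.7, 0.001, 0.0, 0.0]
```

To row units: 1.5 mm is 0.3, -1 mm is -0.2.

```bash
python3 steer.py '[{"tx":-0.2, "ty":-0.04, "tz":0.3}, {"tx":-0.2, "ty":-0.04, "tz":0.3}]' >/dev/null; python3 steer.py '[{}, {}, {}, {}, {}, {}, {}]' 0.0 25 | grep -E "pos|force|width"; python3 steer.py '[{"tz":-0.8}, {"tz":-2}, {"tz":-4}, {"tz":-7}, {"tz":-10}, {"tz":-12}, {"tz":-13}, {"tz":-13}]'|grep -E "pos|force|width";python3 to.py 502.1 286.8 260 0.397
```

```text
eef_pos: [522.3, -62.1, 194.3]
force: [-1.5, 0.5, 5.2]
grip_width: 0.259
grip_force: 24.7
eef_pos: [522.3, -62.1, 259.7]
force: [-1.0, 0.1, -0.3]
grip_width: 0.26
grip_force: 24.5
at [522.3 -62.1 259.7] 12.35 joints [-0.34  0.48  1.67 -0.    0.99 -0.18]
[341.3, -75.6, -0.4, 0.001, 0.0, -0.557]
```

```bash
python3 steer.py '[{"tx":3, "ty":-0.6, "drz":-0.03}, {"tx":9, "ty":-2, "drz":-0.08}, {"tx":18, "ty":-4, "drz":-0.15}, {"tx":28, "ty":-6.2, "drz":-0.23}, {"tx":38, "ty":-8.4, "drz":-0.32}, {"tx":48, "ty":-10.6, "drz":-0.4}, {"tx":58, "ty":-12.8, "drz":-0.48}, {"tx":65, "ty":-14.4, "drz":-0.53}]' >/dev/null; python3 steer.py '[{}, {}, {}]'|grep -E "force|width"; python3 to.py 502.1 286.8 197.5 0.397
```

```text
force: [0.5, 0.2, 0.1]
grip_width: 0.262
grip_force: 24.6
at [502.8 269.8 258.7] 13.45 joints [ 0.29  0.56  1.53 -0.    1.05 -0.08]
[16.1, 5.6, 61.2, -0.001, -0.0, -0.027]
```

To row units: 59 mm is 11.8, 57 mm is 11.4.

```bash
python3 steer.py '[{"tx":1.2, "ty":0.4, "tz":0.2, "drz":-0.01}, {"tx":2.4, "ty":0.8, "tz":1, "drz":-0.02}, {"tx":3.2, "ty":1.12, "tz":3, "drz":-0.027}, {"tx":3.2, "ty":1.12, "tz":5.8, "drz":-0.027}, {"tx":3.2, "ty":1.12, "tz":8.4, "drz":-0.027}, {"tx":3.2, "ty":1.12, "tz":10.4, "drz":-0.027}, {"tx":3.2, "ty":1.12, "tz":11.4, "drz":-0.027}, {"tx":3.2, "ty":1.12, "tz":11.8, "drz":-0.027}]' | grep force; python3 steer.py '[{}, {}]'|grep -E "force|width"; python3 to.py 502.1 286.8 194.5 0.397
```

```text
force: [0.4, 0.1, 0.2]
grip_force: 24.6
force: [-0.5, -0.1, -0.3]
grip_width: 0.261
grip_force: 24.6
at [502.6 287.1 200.6] 14.45 joints [ 0.32  0.66  1.54  0.    0.94 -0.08]
[-0.1, -0.6, 6.1, 0.001, 0.0, -0.0]
```

```bash
python3 steer.py '[{"tz":0.3}, {"tz":0.6}, {"tz":0.84}, {"tz":1}, {"tz":1.12}, {"tz":1.2}, {"tz":1.24}, {"tz":1.24}]' | grep -E "pos|force"; python3 steer.py '[{"tz":0.06}, {"tz":0.1}, {"tz":0.1}]' | grep -E "pos|force"
```

```text
eef_pos: [502.4, 287.2, 194.4]
force: [-2.7, -0.6, 4.8]
grip_force: 25.1
eef_pos: [502.4, 287.2, 194.3]
force: [-3.9, -1.4, 8.9]
grip_force: 25.6
```

Seated. I'll release and head for red.

To row units: -0.6 mm is -0.12, -0.4 mm is -0.08.

```bash
python3 steer.py '[{"tz":-0.08}, {"tz":-0.12}]' | grep force;  python3 steer.py '[{}, {}, {}, {}, {}]' 0.65 | grep -E "force|width|pos"; python3 steer.py '[{"tz":-2}, {"tz":-5}, {"tz":-9}, {"tz":-13}, {"tz":-16}, {"tz":-17}]' | grep -E "time|force|pos"; python3 to.py 514.8 -103 280 -0.16
```

```text
force: [-2.2, -0.8, 4.3]
grip_force: 25.0
eef_pos: [502.4, 287.1, 194.0]
force: [-0.0, -0.2, 0.9]
grip_width: 0.649
grip_force: 0.0
time_s: 16.85
eef_pos: [502.6, 287.2, 281.4]
force: [0.4, -0.4, -0.0]
grip_force: 0.0
at [502.6 287.2 281.4] 16.85 joints [ 0.32  0.55  1.49  0.    1.1  -0.08]
[-364.6, -139.7, 1.0, 0.003, -0.001, 0.557]
```

```bash
python3 steer.py '[{"tx":-8, "ty":-3, "drz":0.06}, {"tx":-17.2, "ty":-6.6, "drz":0.13}, {"tx":-26.4, "ty":-10.2, "drz":0.2}, {"tx":-35.6, "ty":-13.6, "drz":0.27}, {"tx":-44.8, "ty":-17.2, "drz":0.34}, {"tx":-54, "ty":-20.6, "drz":0.42}, {"tx":-63.6, "ty":-24.4, "drz":0.49}, {"tx":-72.8, "ty":-28, "drz":0.557}]' >/dev/null; python3 steer.py '[{}, {}, {}]' >/dev/null; python3 to.py 514.8 -103 194.5 -0.16
python3 - <<'E'
from h import *
import cv2
b=ctrl.capture("scene")[110:290,185:340,::-1]
cv2.imwrite("pics/j.png",cv2.resize(b,(517,600),interpolation=cv2.INTER_CUBIC))
E
```

```text
at [ 513.9 -100.8  278.9] 17.95 joints [-0.42  0.45  1.66  0.    1.04 -0.26]
[-2.0, 1.3, 84.4, -0.001, -0.0, 0.001]
```

View pics/j.png

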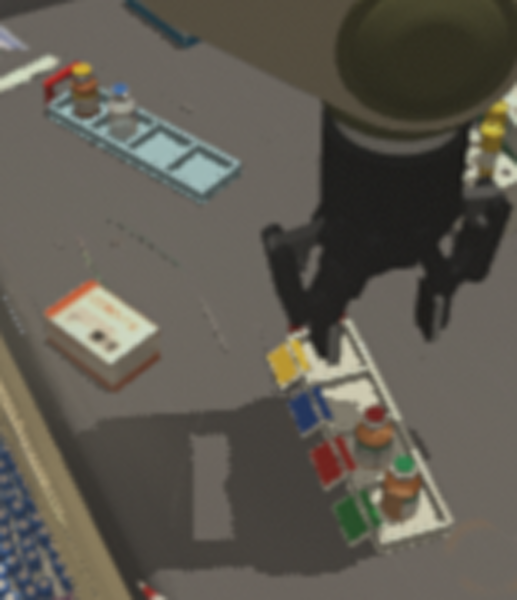

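Yellow (84,90) and blue (122,112) stand in new cells 1 and 2. Red (375,430) and green (402,490) are still in the old rack. I'll descend on red.

```bash
python3 steer.py '[{"tx":-0.4, "ty":0.26, "tz":3.6}, {"tx":-0.4, "ty":0.26, "tz":7.2}, {"tx":-0.4, "ty":0.26, "tz":10.8}, {"tx":-0.4, "ty":0.26, "tz":13.6}, {"tx":-0.4, "ty":0.26, "tz":15.6}, {"tx":-0.4, "ty":0.26, "tz":16.4}, {"tx":-0.4, "ty":0.26, "tz":16.6}, {"tx":-0.4, "ty":0.26, "tz":16.6}]' | grep -E "pos|force"; python3 to.py 514.8 -103 194.5 -0.16
```

```text
eef_pos: [515.1, -103.7, 196.5]
force: [0.2, 0.6, 0.6]
grip_force: 0.0
at [ 515.1 -103.7  196.5] 18.8 joints [-0.42  0.58  1.71 -0.    0.85 -0.26]
[0.6, -0.5, 2.0, 0.001, 0.0, 0.0]
```

```bash
python3 steer.py '[{"tx":0.12, "ty":-0.1, "tz":0.36}, {"tx":0.12, "ty":-0.1, "tz":0.36}]' >/dev/null; python3 steer.py '[{}, {}, {}, {}, {}, {}, {}]' 0.0 25 | grep -E "pos|force|width"; python3 steer.py '[{"tz":-0.8}, {"tz":-2}, {"tz":-4}, {"tz":-7}, {"tz":-10}, {"tz":-12}, {"tz":-13}, {"tz":-13}]'|grep -E "pos|force|width";python3 to.py 519.1 246.2 260 0.397
```

```text
eef_pos: [514.6, -103.2, 194.5]
force: [-2.1, 0.2, 5.1]
grip_width: 0.26
grip_force: 24.7
eef_pos: [514.6, -103.2, 259.9]
force: [0.6, 0.5, 0.2]
grip_width: 0.261
grip_force: 24.6
at [ 514.6 -103.2  259.9] 20.5 joints [-0.42  0.47  1.68 -0.    0.99 -0.26]
[345.7, -51.3, -0.3, 0.001, 0.001, -0.557]
```

```bash
python3 steer.py '[{"tx":3, "ty":-0.4, "drz":-0.03}, {"tx":9, "ty":-1.4, "drz":-0.08}, {"tx":18, "ty":-2.6, "drz":-0.15}, {"tx":28, "ty":-4.2, "drz":-0.23}, {"tx":38, "ty":-5.6, "drz":-0.32}, {"tx":48, "ty":-7.2, "drz":-0.4}, {"tx":58, "ty":-8.6, "drz":-0.48}, {"tx":66, "ty":-9.8, "drz":-0.53}]' >/dev/null; python3 steer.py '[{}, {}, {}]'|grep -E "force|width"; python3 to.py 519.1 246.2 197.5 0.397
```

```text
force: [-0.5, -0.3, -0.4]
grip_width: 0.263
grip_force: 24.6
at [518.6 230.  258.8] 21.6 joints [ 0.21  0.56  1.54 -0.    1.05 -0.16]
[14.9, 6.4, 61.3, -0.001, -0.0, -0.027]
```

To row units: 59 mm is 11.8, 57 mm is 11.4.

```bash
python3 steer.py '[{"tx":1.2, "ty":0.4, "tz":0.2, "drz":-0.01}, {"tx":2.4, "ty":0.8, "tz":1, "drz":-0.02}, {"tx":3, "ty":1.28, "tz":3, "drz":-0.027}, {"tx":3, "ty":1.28, "tz":5.8, "drz":-0.027}, {"tx":3, "ty":1.28, "tz":8.4, "drz":-0.027}, {"tx":3, "ty":1.28, "tz":10.4, "drz":-0.027}, {"tx":3, "ty":1.28, "tz":11.4, "drz":-0.027}, {"tx":3, "ty":1.28, "tz":11.8, "drz":-0.027}]' | grep force; python3 steer.py '[{}, {}]'|grep -E "force|width"; python3 to.py 519.1 246.2 194.5 0.397
```

```text
force: [0.4, -0.6, 0.2]
grip_force: 24.6
force: [-0.1, 0.1, -1.1]
grip_width: 0.256
grip_force: 24.6
at [519.5 246.7 200.7] 22.6 joints [ 0.24  0.65  1.55 -0.    0.93 -0.16]
[-0.3, -0.5, 6.2, 0.001, 0.0, -0.0]
```

```bash
python3 steer.py '[{"tz":0.3}, {"tz":0.6}, {"tz":0.84}, {"tz":1}, {"tz":1.12}, {"tz":1.2}, {"tz":1.26}, {"tz":1.26}]' | grep -E "pos|force"; python3 steer.py '[{"tz":0.06}, {"tz":0.08}, {"tz":0.08}]' | grep -E "pos|force"
```

```text
eef_pos: [519.3, 246.7, 194.5]
force: [-2.3, -1.3, 5.8]
grip_force: 25.2
eef_pos: [519.4, 246.7, 194.4]
force: [-3.7, -2.0, 8.9]
grip_force: 25.5
```

To row units: -0.6 mm is -0.12, -0.4 mm is -0.08.

```bash
python3 steer.py '[{"tz":-0.08}, {"tz":-0.12}]' | grep force;  python3 steer.py '[{}, {}, {}, {}, {}]' 0.65 | grep -E "force|width|pos"; python3 steer.py '[{"tz":-2}, {"tz":-5}, {"tz":-9}, {"tz":-13}, {"tz":-16}, {"tz":-17}]' | grep -E "time|force|pos"; python3 to.py 510.4 -144.6 280 -0.16
```

```text
force: [-2.2, -1.6, 4.6]
grip_force: 25.0
eef_pos: [519.3, 246.7, 194.1]
force: [-0.4, -0.4, 0.2]
grip_width: 0.654
grip_force: 0.0
time_s: 25.0
eef_pos: [519.5, 246.8, 281.4]
force: [0.4, 0.4, -0.1]
grip_force: 0.0
at [519.5 246.8 281.4] 25.0 joints [ 0.24  0.54  1.5  -0.    1.1  -0.16]
[-357.4, -159.8, 1.1, 0.003, -0.0, 0.557]
```

```bash
python3 steer.py '[{"tx":-8, "ty":-3.6, "drz":0.06}, {"tx":-17, "ty":-7.6, "drz":0.13}, {"tx":-26, "ty":-11.6, "drz":0.2}, {"tx":-35, "ty":-15.6, "drz":0.27}, {"tx":-44, "ty":-19.6, "drz":0.34}, {"tx":-53, "ty":-23.6, "drz":0.42}, {"tx":-62.2, "ty":-27.8, "drz":0.49}, {"tx":-71.4, "ty":-32, "drz":0.557}]' >/dev/null; python3 steer.py '[{}, {}, {}]' >/dev/null; python3 to.py 510.4 -144.6 194.5 -0.16
```

```text
at [ 509.8 -142.4  279. ] 26.1 joints [-0.49  0.46  1.64  0.    1.04 -0.34]
[-2.1, 1.0, 84.5, -0.001, -0.0, 0.001]
```

To row units: 83 mm is 16.6, 82 mm is 16.4.

```bash
python3 steer.py '[{"tx":-0.4, "ty":0.2, "tz":3.6}, {"tx":-0.4, "ty":0.2, "tz":7.2}, {"tx":-0.4, "ty":0.2, "tz":10.8}, {"tx":-0.4, "ty":0.2, "tz":13.6}, {"tx":-0.4, "ty":0.2, "tz":15.6}, {"tx":-0.4, "ty":0.2, "tz":16.4}, {"tx":-0.4, "ty":0.2, "tz":16.6}, {"tx":-0.4, "ty":0.2, "tz":16.6}]' | grep -E "pos|force"; python3 to.py 510.4 -144.6 194.5 -0.16
```

```text
eef_pos: [510.7, -145.2, 196.6]
force: [0.2, -0.1, -0.4]
grip_force: 0.0
at [ 510.7 -145.2  196.6] 26.9 joints [-0.5   0.58  1.7  -0.    0.86 -0.34]
[0.5, -0.4, 2.1, 0.001, 0.0, 0.001]
```

```bash
python3 steer.py '[{"tx":0.1, "ty":-0.08, "tz":0.38}, {"tx":0.1, "ty":-0.08, "tz":0.38}]' >/dev/null; python3 steer.py '[{}, {}, {}, {}, {}, {}, {}]' 0.0 25 | grep -E "pos|force|width"; python3 steer.py '[{"tz":-0.8}, {"tz":-2}, {"tz":-4}, {"tz":-7}, {"tz":-10}, {"tz":-12}, {"tz":-13}, {"tz":-13}]'|grep -E "pos|force|width";python3 to.py 536.1 205.6 260 0.397
```

```text
eef_pos: [510.2, -144.9, 194.5]
force: [-1.9, -0.5, 6.0]
grip_width: 0.26
grip_force: 24.7
eef_pos: [510.2, -144.9, 259.8]
force: [-0.1, -0.4, 0.2]
grip_width: 0.26
grip_force: 24.5
at [ 510.2 -144.9  259.8] 28.6 joints [-0.5   0.48  1.66 -0.    1.   -0.34]
[350.1, -30.3, -0.3, 0.001, 0.001, -0.557]
```

```bash
python3 steer.py '[{"tx":3, "ty":-0.2, "drz":-0.03}, {"tx":9, "ty":-0.8, "drz":-0.08}, {"tx":18, "ty":-1.6, "drz":-0.15}, {"tx":28, "ty":-2.4, "drz":-0.23}, {"tx":38, "ty":-3.2, "drz":-0.32}, {"tx":48, "ty":-4.2, "drz":-0.4}, {"tx":58, "ty":-5, "drz":-0.48}, {"tx":67, "ty":-5.8, "drz":-0.53}]' >/dev/null; python3 steer.py '[{}, {}, {}]'|grep -E "force|width"; python3 to.py 536.1 205.6 197.5 0.397
```

```text
force: [0.2, 0.4, 0.5]
grip_width: 0.259
grip_force: 24.6
at [534.7 190.1 258.8] 29.7 joints [ 0.14  0.56  1.54 -0.    1.05 -0.23]
[14.0, 7.0, 61.3, -0.001, -0.0, -0.027]
```

To row units: 59 mm is 11.8, 57 mm is 11.4.

```bash
python3 steer.py '[{"tx":1.2, "ty":0.4, "tz":0.2, "drz":-0.01}, {"tx":2.4, "ty":1, "tz":1, "drz":-0.02}, {"tx":2.8, "ty":1.4, "tz":3, "drz":-0.027}, {"tx":2.8, "ty":1.4, "tz":5.8, "drz":-0.027}, {"tx":2.8, "ty":1.4, "tz":8.4, "drz":-0.027}, {"tx":2.8, "ty":1.4, "tz":10.4, "drz":-0.027}, {"tx":2.8, "ty":1.4, "tz":11.4, "drz":-0.027}, {"tx":2.8, "ty":1.4, "tz":11.8, "drz":-0.027}]' | grep force; python3 steer.py '[{}, {}]'|grep -E "force|width"; python3 to.py 536.1 205.6 194.5 0.397
```

```text
force: [-0.0, 0.0, 0.2]
grip_force: 24.6
force: [-0.1, 0.3, 0.2]
grip_width: 0.261
grip_force: 24.6
at [536.6 206.1 200.7] 30.7 joints [ 0.16  0.65  1.56  0.    0.93 -0.23]
[-0.3, -0.6, 6.2, 0.001, 0.0, 0.0]
```

To row units: 6.3 mm is 1.26, 6 mm is 1.2.

```bash
python3 steer.py '[{"tz":0.3}, {"tz":0.6}, {"tz":0.84}, {"tz":1}, {"tz":1.12}, {"tz":1.2}, {"tz":1.26}, {"tz":1.26}]' | grep -E "pos|force"; python3 steer.py '[{"tz":0.06}, {"tz":0.08}, {"tz":0.08}]' | grep -E "pos|force"
```

```text
eef_pos: [536.4, 206.1, 194.4]
force: [-2.1, -1.7, 5.5]
grip_force: 25.2
eef_pos: [536.4, 206.1, 194.4]
force: [-3.8, -1.7, 8.8]
grip_force: 25.5
```

The rows are not in the units I measure in: shifts go in units of 5 mm. I convert before sending: -0.6 mm is -0.12, -0.4 mm is -0.08.

```bash
python3 steer.py '[{"tz":-0.08}, {"tz":-0.12}]' | grep force;  python3 steer.py '[{}, {}, {}, {}, {}]' 0.65 | grep -E "force|width|pos"; python3 steer.py '[{"tz":-2}, {"tz":-5}, {"tz":-9}, {"tz":-15}, {"tz":-22}, {"tz":-26}]' | grep -E "time|force|pos"; python3 steer.py '[{"tx":-8, "ty":-2, "drz":0.05}, {"tx":-17, "ty":-4, "drz":0.1}, {"tx":-26, "ty":-6, "drz":0.15}, {"tx":-35, "ty":-8, "drz":0.2}, {"tx":-44, "ty":-10, "drz":0.25}, {"tx":-52, "ty":-12, "drz":0.3}, {"tx":-58, "ty":-14, "drz":0.35}, {"tx":-60, "ty":-14, "drz":0.35}]' | grep -E "pos"
python3 steer.py '[{}, {}, {}]' | grep -E "time|pos"
python3 - <<'E'
from h import *
import cv2
a=ctrl.capture("top")[145:220,105:205,::-1]; b=ctrl.capture("scene")[110:185,180:280,::-1]
cv2.imwrite("pics/k.png",np.vstack([cv2.resize(x,(400,300),interpolation=cv2.INTER_CUBIC) for x in(a,b)]))
E
```

```text
force: [-1.5, -1.0, 3.4]
grip_force: 25.0
eef_pos: [536.4, 206.1, 194.1]
force: [0.6, 0.0, 0.1]
grip_width: 0.65
grip_force: 0.0
time_s: 33.1
eef_pos: [536.4, 206.1, 327.8]
force: [-0.7, -0.4, 0.2]
grip_force: 0.0
eef_pos: [587.7, -100.5, 324.8]
time_s: 34.2
eef_pos: [587.8, -96.2, 324.4]
```

View pics/k.png

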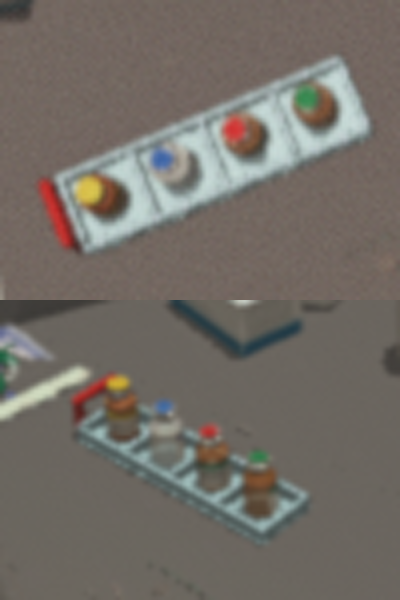

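Both views show all four vials upright, each in its own cell of the new rack. From the red tab at (55,212) in the top crop they run yellow (88,190), blue (162,160), red (235,130), green (306,98). The gripper is clear of everything.

```bash
python3 -c "from rig import ctrl; print(ctrl.finish_job())"
```

```text
the job is handed in; nothing more can be done
None
```

All four vials stand upright in the new rack, in the same order from the red tab as before (yellow, blue, red, green), and the job is handed in at about 34 s on the robot's clock.

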